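# Index the frame stand and hold its locking collar home

## Task

Turn the frame stand's board anticlockwise (seen from above) by its upright handle to its next click position, a sixth of a turn on. Then turn the knurled collar on the centre post until its hidden keyways drop over the pins, push it fully down against its spring and finish while holding it there with the gripper, the board still at its new position. Leave everything else on the bench where it is.

Things in the scene. Friction and masses are not known exactly. Their poses are not given: they have to be found in the camera images.
- stand: indexing stand for picture frames, fixed. Origin: on the bench, on the vertical axis shared by board, centre post and collar. On a grey base turns a plywood board 300 mm across, top 50 mm above the bench, with a pine frame 150 x 200 mm fastened on it (top 75 mm above the bench). Detent block 58 mm high, 190 mm from the axis on the -y side. Highest: a thin spigot on the axis, tip at 150 mm
- handle (a point): grip point of the board's handle: an upright round steel peg, 18 mm in diameter, standing on the board 120 mm from the turning axis, top 126 mm above the bench; this point is on the peg's axis 105 mm above the bench. It goes round with the board
- board (a joint): turn of the board in rad, growing anticlockwise seen from above. Sprung click detents at 0 (start) and 1.047 (60 deg, next position), end stops 0.035 past each. About 0.7 N m is needed to click out of or into a detent, which catches from about 0.07 off; between them the board turns easily. It stays in the detent when let go
- collar_mid (a point): centre of the knurled aluminium collar, a closed-top ring 54 mm in diameter, 40 mm high, about 0.2 kg, loose on the post, axis upright; this point is on its axis, 20 mm above its underside. At the start it rests on four hidden pins of the post with this point 125 mm above the bench; over the pins and fully home this point is 113 mm above the bench
- collar: the same collar, origin at the centre of its underside. Four keyways 90 deg apart are hidden inside; turned either way, within a quarter turn they meet the pins (play about 6 deg each way). Then it can sink 6 mm on to a spring washer and be pressed 6 mm more to its stop. While gripped it sinks only if pushed down; if it binds, ease the turn or regrip
- washer (a joint): travel in m of the steel spring washer under the collar, 51 mm across: 0 up (top 99 mm above the bench), 0.006 fully down against its stop. The spring pushes back with 6.5 N at 0 and 12.5 N at 0.006, so the collar comes up again if let go
- tape_mid (a point): centre of a roll of tape lying flat, 110 mm across, 24 mm high; a bystander
- glue_mid (a point): centre of a white glue bottle, 54 mm across, 130 mm high, standing; a bystander
- driver_grip (a point): handle of a screwdriver lying on the bench; a bystander
- square_mid (a point): stock of a try square lying flat, stock 100 mm, blade 150 mm; a bystander
- tin_mid (a point): centre of a low steel tin, 70 mm across, 40 mm high; a bystander
- black_frame_mid (a point): centre of a black frame lying flat, 160 x 210 mm, 30 mm high; a bystander
- walnut_frame_mid (a point): centre of a dark wooden frame lying flat, 180 x 240 mm, 30 mm high; a bystander
Not all that is in view belongs to the job. Leave any brown, green or yellow look-alike of the collar alone.

How it is judged:
By the outcome, as a careful person would: the job done as asked, in the order asked, and still so for the second after the job is handed in, while the arm keeps its last pose, push and grip.
It also fails if it takes over 54 s, if anything falls off the work surface, if the arm or the gripper's body presses on something with over 40 N, if the wrist force passes 120 N, or if a joint passes its speed limit or range.

## Robot

A 6-joint arm with a two-finger parallel gripper is mounted at the origin on the work surface. World frame = base frame: x ahead of the robot, y to its left, z up, the work surface at z = 0. Lengths are in m, angles in rad, forces in N, time in s.
With the tool pointing down it reaches from about 0.35 to 0.975 m from the base axis. Payload 4.9 kg.
Tool frame: the origin (TCP) lies on the centre line of the jaws, within the pads' length; the fingertips stand ctrl.nose_length ahead of it and the grasp point (between the pads) lies 2 mm behind it (ctrl.nose_length is the distance from the TCP to the fingertips, in m); z points along the fingers, y is the direction in which the jaws open and shut (so a half turn about z gives the same grasp; the last joint's range is limited). The gripper opens to 85 mm and grips with 20 to 120 N. Pads are 22 mm wide; open, the fingers measure 114 mm over their backs; the gripper's body (76 mm by 85 mm) begins 54 mm behind the grasp point. The pads swing forward as they close: fully open they stand 13 mm farther back than shut.
Start: joints at [1.22, 0.053, 1.613, -0, 1.476, -0.119], TCP at [0.144, 0.608, 0.248] pointing down, gripper open.
Joint ranges: [-3.01, 3.01], [-1.01, 2.22], [0.06, 2.58], [-1.02, 4.17], [0.09, 2.62], [-3.14, 3.14]. Speed limits (rad/s): [2.57, 2.57, 3.14, 3.14, 3.14, 3.14].

## Interface

Orientations are given as a rotation vector (axis times angle).
In Python, from station import sensors, get_image, order, ctrl gives the robot as it stands.
- The arm moves only by the tool move_arm, never from a script. Its argument "increments" is a list of rows, each a list of 5 numbers: the shift along the tool's x, y, z in cm, then the turn about the tool's z in degrees, then the finger opening in cm, from 0 to 8.54. In form: [[dx, dy, dz, twist, gripper], ...]. A call has 1 to 5 rows; each row is the pose to reach, as a shift and turn from the pose commanded when the call began, along the tool's axes at that moment; what a row does not reach only later rows make up. A row lasts 1/8 s, in which the tool goes at most 62.5 mm and 10.7 degrees, less where a joint would pass 70% of its speed; a pose out of reach is approached as far as the arm can. A call with a gripper value outside its range is refused whole. The fingers move at their own pace and stop on an object; "newtons" is the grip in N (left out, the last holds). Time passes only in rows, so rows that repeat a pose let the fingers close. It gives the time, the measured TCP pose, the force and the opening at its end, in the units of the state.
- sensors.get_obs(): the state, without advancing time (a new reading comes with each control period).
- get_image(name): name is "side" or "top" or "wrist"; returns a dict with "image" (384x512x3 uint8, red, green, blue), "K" (3x3 intrinsics, pixels), "R" (3x3) and "t" (3): a world point X has camera coordinates R X + t. Camera axes: x right, y down, z forward; pixel columns grow to the right and rows downward; lengths in m; the calibration is good to about 2 mm. A picture is of the moment at which its call begins. There is no depth.
- order.finish_job(): hands the job in, once; it reports no verdict.
The state is a dict: "t": time; "q": joint angles; "dq": joint speeds; "effort": joint torques, N m; "tool_pos": TCP position; "tool_rot": TCP orientation; "contact_force": force on the tool from outside, world axes, zero at the start; "wrist_torque": the same for the moment, N m; "opening": finger opening in m.
Only numpy, scipy, OpenCV 4.12 (cv2) and the standard library are available. Lean on these libraries where they do the work, as an engineer would, in place of code of your own. Each camera call takes 0.05 s, during which the arm holds its last target.

## Working session

There is one attempt and no reset: what is moved stays moved. The work goes in short steps, Python scripts to look and compute and a tool call to move; the robot and the scene stay as the last step left them, time stands still between calls to the robot, and variables do not carry over. Pictures are saved under pics/ and viewed, and the job is handed in when it is done.

Besides the shell and the picture viewer there is one more tool, called in YAML: its name, and indented under it one key for each argument. move_arm: Moves the arm, as the interface text tells. Its arguments: {"type":"object","properties":{"increments":{"type":"array"},"newtons":{"type":"number"}},"required":["increments"]}

```bash
ls; mkdir -p pics; python3 - <<'E'
from station import sensors,get_image,ctrl
import cv2,numpy as np
o=sensors.get_obs();print({k:np.round(v,3) for k,v in o.items()});print(ctrl.nose_length)
for n in("side","top"):
    d=get_image(n);cv2.imwrite(f"pics/{n}0.png",d["image"][:,:,::-1]);print(n,d["K"].round(1).tolist(),d["R"].round(4).tolist(),d["t"].round(4).tolist())
E
```

```text
pics
{'t': np.float64(0.0), 'q': array([ 1.22 ,  0.053,  1.614, -0.   ,  1.476, -0.119]), 'dq': array([ 0.   ,  0.002,  0.002, -0.   ,  0.001, -0.001]), 'effort': array([ 0.0000e+00, -3.9367e+01, -3.7018e+01, -0.0000e+00,  7.0000e-03,
        0.0000e+00]), 'tool_pos': array([0.143, 0.608, 0.247]), 'tool_rot': array([-3.63e-01, -3.12e+00,  3.00e-03]), 'contact_force': array([ 0.019,  0.057, -0.03 ]), 'wrist_torque': array([-0.008, -0.016, -0.013]), 'opening': np.float64(0.085)}
0.017
side [[418.9, 0.0, 258.9], [0.0, 418.9, 185.6], [0.0, 0.0, 1.0]] [[0.988, -0.154, -0.0135], [-0.1208, -0.7144, -0.6892], [0.0965, 0.6826, -0.7244]] [-0.5565, 0.1314, 1.4281]
top [[375.9, 0.0, 264.0], [0.0, 375.9, 197.9], [0.0, 0.0, 1.0]] [[-0.0178, -0.9998, -0.0097], [-0.9983, 0.0183, -0.0555], [0.0557, 0.0087, -0.9984]] [0.0184, 0.5775, 1.3882]
```

View pics/side0.png

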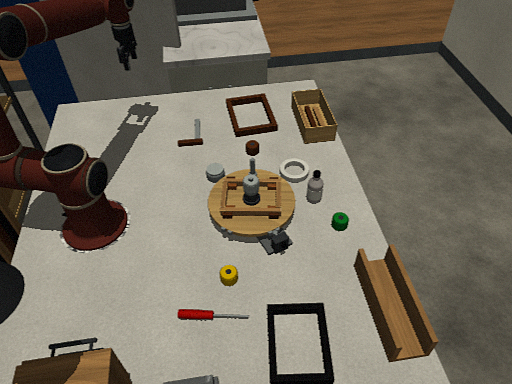

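View pics/top0.png

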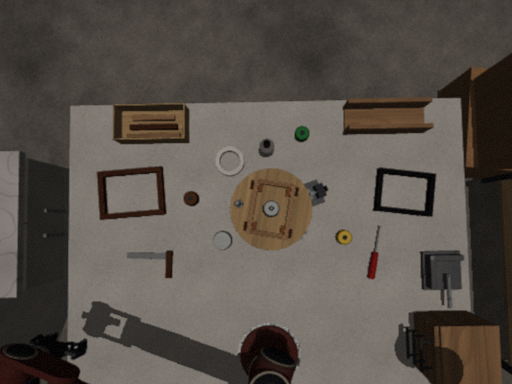

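The stand is clear in both views: board centre and collar at top px (271,208), detent block at (316,190), handle peg probably at (238,203). In the side view the collar is at about (251,185) and the peg at about (252,165). I'll enlarge both.

```bash
python3 - <<'E'
import cv2
a=cv2.imread("pics/side0.png")[140:260,190:340];cv2.imwrite("pics/side0c.png",cv2.resize(a,None,fx=5,fy=5,interpolation=cv2.INTER_CUBIC))
a=cv2.imread("pics/top0.png")[155:265,210:350];cv2.imwrite("pics/top0c.png",cv2.resize(a,None,fx=5,fy=5,interpolation=cv2.INTER_CUBIC))
E
```

```text
(no output)
```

View pics/side0c.png

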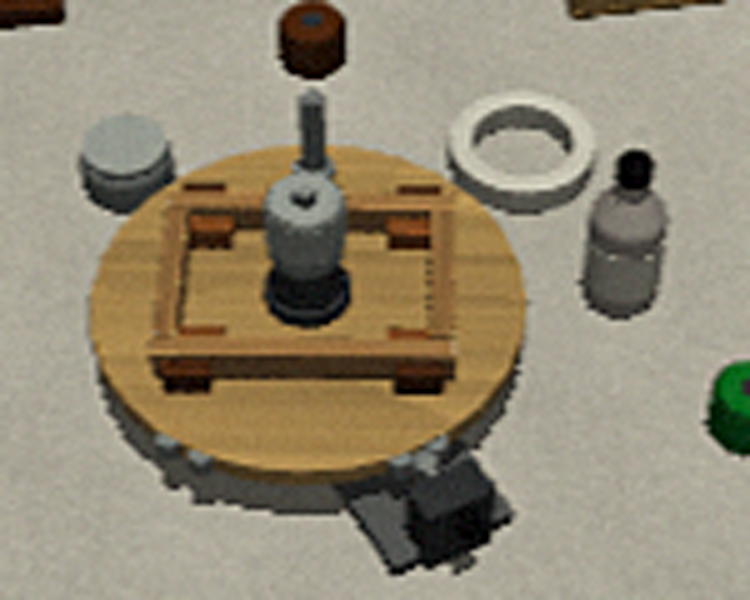

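View pics/top0c.png

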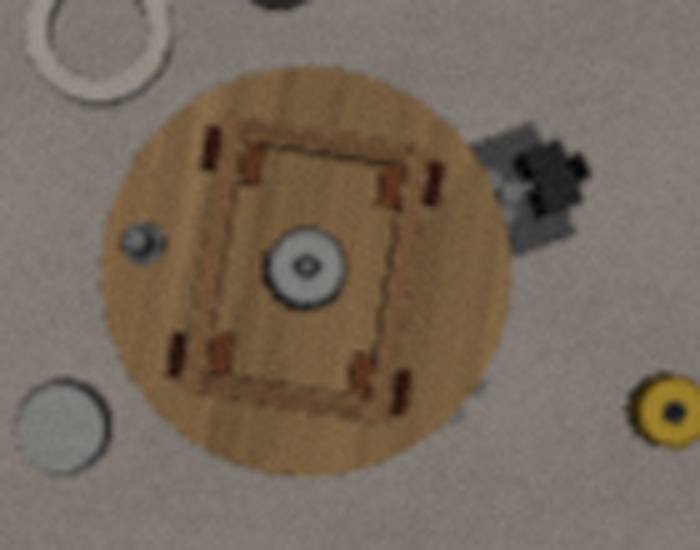

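```bash
cat > h.py <<'E'
import numpy as np,cv2
from station import sensors,get_image,order,ctrl
CAL={}
def cam(n):
    d=get_image(n);return d
def back(d,uv,z):
    r=d["R"].T@np.linalg.solve(d["K"],[uv[0],uv[1],1.]);c=-d["R"].T@d["t"]
    return c+r*(z-c[2])/r[2]
def proj(d,X):
    p=d["K"]@(d["R"]@np.array(X)+d["t"]);return p[:2]/p[2]
def crop(d,name,x0,y0,w,h,s):
    a=d["image"][y0:y0+h,x0:x0+w,::-1];cv2.imwrite("pics/"+name,cv2.resize(a,None,fx=s,fy=s,interpolation=cv2.INTER_CUBIC))
E
python3 - <<'E'
from h import *
t=get_image("top");s=get_image("side")
f=lambda o,u,k:(o[0]+(u[0]+.5)/k-.5,o[1]+(u[1]+.5)/k-.5)
T=lambda u:f((210,155),u,5); S=lambda u:f((190,140),u,5)
np.set_printoptions(precision=4,suppress=True)
print("cam",-t["R"].T@t["t"],-s["R"].T@s["t"])
print("collar",back(t,T((306,267)),.145),back(s,S((305,193)),.145))
print("board ctr",back(t,T((306,271)),.05), back(s,S((308,312)),.05))
print("peg",back(t,T((143,240)),.126),back(s,S((312,93)),.126),"base",back(t,T((143,244)),.05))
c=back(t,T((306,267)),.145)
print("peg r",np.linalg.norm((back(t,T((143,240)),.126)-c)[:2]))
E
```

```text
cam [ 0.4995 -0.0042  1.4183] [ 0.4278 -0.9666  1.1176]
collar [ 0.5357 -0.0157  0.145 ] [ 0.5358 -0.0128  0.145 ]
board ctr [ 0.5355 -0.0165  0.05  ] [ 0.5324 -0.0322  0.05  ]
peg [0.5569 0.096  0.126 ] [0.5565 0.102  0.126 ] base [0.5573 0.102  0.05  ]
peg r 0.11368172840299368
```

Axis is about (0.536, -0.0145), with the two cameras agreeing to 3 mm. The peg is about (0.557, 0.101) at r≈118 mm, which fits the 120 mm given. The light-grey collar on the stand is the one to use; the brown, green and yellow ones are look-alikes. I'll approach the peg from above.

```bash
cat >> h.py <<'E'
from scipy.spatial.transform import Rotation as Ro
def plan(x,y,z,yaw):
    o=sensors.get_obs();R=Ro.from_rotvec(o["tool_rot"]).as_matrix();d=R.T@(np.array([x,y,z])-o["tool_pos"])*100
    y0=np.degrees(np.arctan2(R[1,1],R[0,1]))
    print("t",o["t"].round(2),"pos",o["tool_pos"].round(4),"yaw",y0.round(1),"tilt",R[:,2].round(3),"F",o["contact_force"].round(2),"q",o["q"].round(2),"open",o["opening"].round(4))
    print("shift cm",d.round(2),"twist",round((y0-yaw+90)%180-90,1))
E
python3 -c "
from h import *
plan(.5575,.1025,.2,-10.2)"
```

```text
Traceback (most recent call last):
  File "h.py", line 17, in plan
    print("t",o["t"].round(2),"pos",o["tool_pos"].round(4),"yaw",y0.round(1),"tilt",R[:,2].round(3),"F",o["contact_force"].round(2),"q",o["q"].round(2),"open",o["opening"].round(4))
              ^^^^^^^^^^^^
AttributeError: 'float' object has no attribute 'round'
```

move_arm:
  increments:
    - [-5.2, -4, 0, 9, 8.5]
    - [-10.4, -8, 0, 18, 8.5]
    - [-15.6, -12, 0, 27, 8.5]
    - [-20.8, -16, 0, 36, 8.5]
    - [-26, -20, 0, 45, 8.5]

```text
t: 0.82
tool_pos: [0.3417, 0.3642, 0.2482]
tool_rot: [1.536, 2.74, 0.001]
contact_force: [0.7, -0.1, -0.4]
opening: 0.0848
```

```bash
python3 -c "
from h import *
plan(.5575,.1025,.2,-10.2)"
```

```text
Traceback (most recent call last):
  File "h.py", line 17, in plan
    print("t",o["t"].round(2),"pos",o["tool_pos"].round(4),"yaw",y0.round(1),"tilt",R[:,2].round(3),"F",o["contact_force"].round(2),"q",o["q"].round(2),"open",o["opening"].round(4))
              ^^^^^^^^^^^^
AttributeError: 'float' object has no attribute 'round'
```

```bash
sed -i 's/o\["t"\].round(2)/np.round(o["t"],2)/; s/o\["opening"\].round(4)/np.round(o["opening"],4)/' h.py; python3 -c "
from h import *
plan(.5575,.1025,.2,-10.2)"
```

```text
t 0.82 pos [0.3417 0.3642 0.2482] yaw 31.4 tilt [ 0.  0. -1.] F [ 0.7 -0.1 -0.4] q [ 0.67 -0.26  1.9  -0.    1.5   0.12] open 0.0848
shift cm [-33.59   4.76   4.83] twist 41.6
```

move_arm:
  increments:
    - [-5.6, 0.8, 0.5, 8, 8.5]
    - [-11.2, 1.6, 1, 16, 8.5]
    - [-16.8, 2.4, 2, 24, 8.5]
    - [-22.4, 3.2, 3, 32, 8.5]
    - [-28, 4, 4, 40, 8.5]

```text
t: 1.45
tool_pos: [0.523, 0.1471, 0.208]
tool_rot: [2.381, 2.049, 0.001]
contact_force: [0.6, 0.3, 0.2]
opening: 0.085
```

```bash
python3 -c "
from h import *
plan(.5575,.1025,.2,-10.2)"
```

```text
t 1.45 pos [0.523  0.1471 0.208 ] yaw -8.6 tilt [ 0.  0. -1.] F [0.59 0.34 0.23] q [ 0.14 -0.12  1.84  0.    1.41  0.29] open 0.085
shift cm [-3.9   4.07  0.8 ] twist 1.6
```

move_arm:
  increments:
    - [-2, 2, 0.5, 1.6, 8.5]
    - [-3.9, 4.05, 1.6, 1.6, 8.5]
    - [-3.9, 4.05, 1.8, 1.6, 8.5]

```text
t: 1.82
tool_pos: [0.5567, 0.103, 0.1891]
tool_rot: [-2.406, -2.018, 0.003]
contact_force: [-0.6, 0.6, 1.0]
opening: 0.0854
```

```bash
python3 - <<'E'
from h import *
plan(.5575,.1025,.106,-10.2)
d=get_image("wrist");crop(d,"w1.png",0,0,512,384,1.5)
for X in [(.5575,.1025,.126),(.5575,.1025,.05),(.536,-.0145,.145)]: print(X,proj(d,X)*1.5)
s=get_image("side");crop(s,"s1.png",190,90,150,120,5)
E
```

```text
t 1.82 pos [0.5567 0.103  0.1891] yaw -10.0 tilt [-0.002 -0.    -1.   ] F [-0.55  0.65  0.97] q [ 0.05 -0.04  1.81 -0.    1.38  0.23] open 0.0854
shift cm [-0.03  0.11  8.31] twist 0.2
(0.5575, 0.1025, 0.126) [385.0436754 325.2565142]
(0.5575, 0.1025, 0.05) [384.87165963 276.73006141]
(0.536, -0.0145, 0.145) [383.2052765  589.32762167]
```

View pics/w1.png

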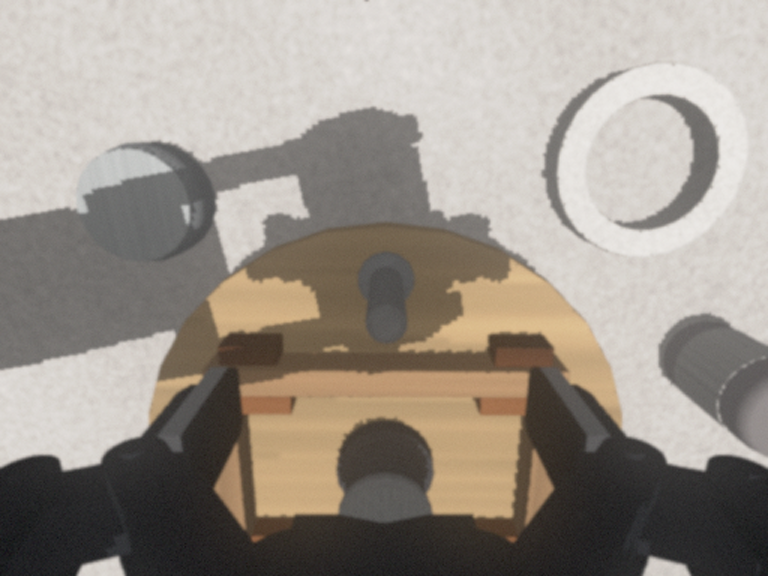

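View pics/s1.png

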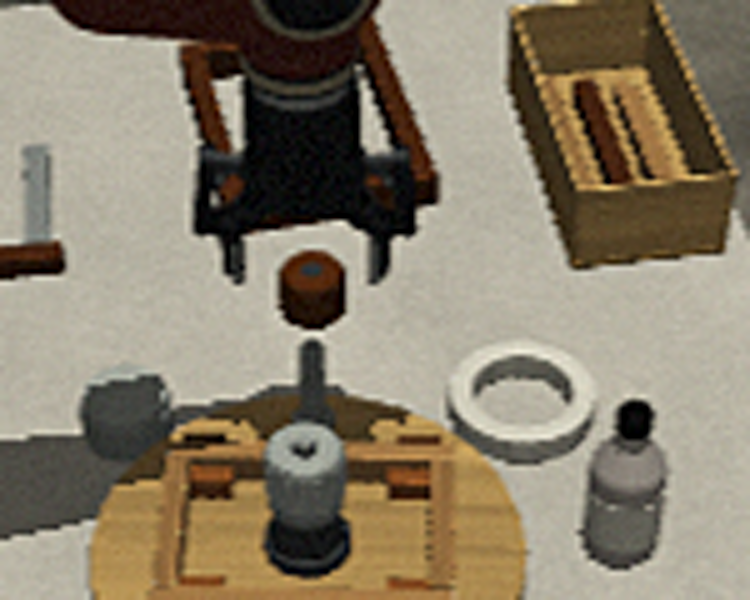

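The wrist view puts the peg top at (386,325), where the predicted projection is (385,325). The peg is centred between the jaws, so I'll descend and grip.

move_arm:
  increments:
    - [0, 0, 2.8, 0, 8.5]
    - [0, 0, 5.6, 0, 8.5]
    - [0, 0, 8.3, 0, 8.5]
    - [0, 0, 8.3, 0, 4]
    - [0, 0, 8.3, 0, 1]
  newtons: 50

```text
t: 2.55
tool_pos: [0.5571, 0.105, 0.1088]
tool_rot: [2.403, 2.022, 0.003]
contact_force: [0.2, 0.5, 0.4]
opening: 0.051
```

move_arm:
  increments:
    - [0, 0, 0, 0, 1]
    - [0, 0, 0, 0, 1]
    - [0, 0, 0, 0, 1]
    - [0, 0, 0, 0, 1]

```text
t: 3.05
tool_pos: [0.5577, 0.1045, 0.109]
tool_rot: [2.403, 2.021, 0.004]
contact_force: [-0.3, 0.9, 5.7]
opening: 0.0167
```

```bash
python3 - <<'E'
from h import *
plan(.5575,.1025,.106,-10.2)
o=sensors.get_obs()
p=o["tool_pos"][:2];c=np.array([.536,-.0145]);v=p-c;print("r",np.linalg.norm(v),np.degrees(np.arctan2(v[1],v[0])))
E
```

```text
t 3.05 pos [0.5577 0.1045 0.109 ] yaw -9.9 tilt [ 0.003  0.    -1.   ] F [-0.31  0.88  5.69] q [0.05 0.04 1.87 0.   1.23 0.23] open 0.0167
shift cm [-0.2   0.01  0.3 ] twist 0.3
r 0.1209416675807765 79.64345074956354
```

move_arm:
  increments:
    - [-0.12, -1.67, 0, -8, 1]
    - [-0.46, -3.31, 0, -16, 1]
    - [-1.04, -4.88, 0, -24, 1]
    - [-1.82, -6.36, 0, -32, 1]
    - [-2.81, -7.71, 0, -40, 1]

```text
t: 3.68
tool_pos: [0.476, 0.0908, 0.1091]
tool_rot: [-1.563, -2.725, -0.005]
contact_force: [-2.3, 2.1, 9.4]
opening: 0.0168
```

```bash
cat >> h.py <<'E'
def polar():
    o=sensors.get_obs();v=o["tool_pos"][:2]-np.array([.536,-.0145]);print("r",np.linalg.norm(v).round(4),"phi",np.degrees(np.arctan2(v[1],v[0])).round(2),"torq",o["wrist_torque"].round(2))
E
python3 - <<'E'
from h import *
import math
a=math.radians(79.7+60.5)
plan(.536+.12*math.cos(a),-.0145+.12*math.sin(a),.109,50.5);polar()
E
```

```text
t 3.68 pos [0.476  0.0908 0.1091] yaw 30.3 tilt [ 0.001  0.003 -1.   ] F [-2.35  2.14  9.42] q [ 0.03 -0.16  2.06  0.    1.24 -0.5 ] open 0.0168
shift cm [-0.83 -4.21 -0.01] twist -20.2
r 0.1212 phi 119.69 torq [ 0.34  0.4  -0.33]
```

move_arm:
  increments:
    - [-0.09, -1.46, 0, -7, 1]
    - [-0.36, -2.9, 0, -14, 1]
    - [-0.78, -4.25, 0, -20.5, 1]
    - [-0.78, -4.25, 0, -20.5, 1]
    - [-0.78, -4.25, 0, -20.5, 1]

```text
t: 4.3
tool_pos: [0.4421, 0.063, 0.109]
tool_rot: [-1.059, -2.954, -0.003]
contact_force: [-10.1, 5.5, 14.4]
opening: 0.0165
```

```bash
python3 - <<'E'
from h import *
plan(.536,-.0145,.109,50.5);polar()
t=get_image("top");crop(t,"t2.png",210,155,140,110,5)
E
```

```text
t 4.3 pos [0.4421 0.063  0.109 ] yaw 50.6 tilt [-0.003  0.003 -1.   ] F [-10.08   5.48  14.39] q [-0.03 -0.26  2.14  0.    1.26 -0.91] open 0.0165
shift cm [-12.17  -0.02  -0.05] twist 0.1
r 0.1217 phi 140.47 torq [ 0.78  1.37 -0.17]
```

View pics/t2.png

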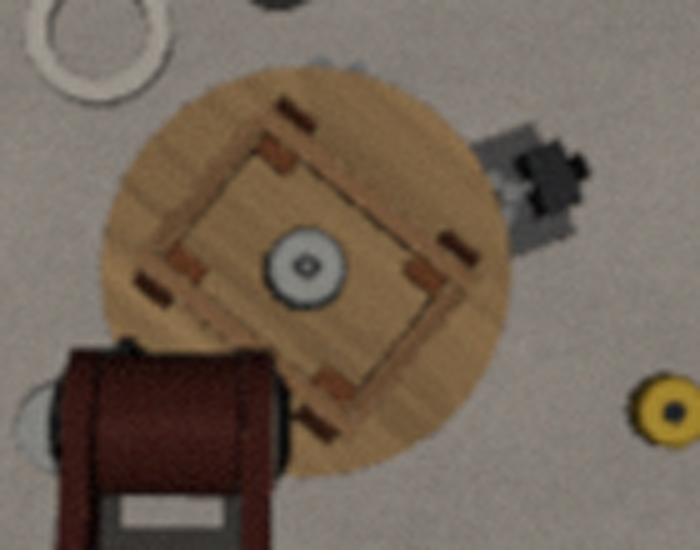

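The board has turned about 60.8° and the tangential force is small. I'll let go and rise straight up.

move_arm:
  increments:
    - [0, 0, 0, 0, 3]
    - [0, 0, 0, 0, 8.5]
    - [0, 0, 0, 0, 8.5]
    - [0, 0, -2, 0, 8.5]
    - [0, 0, -6, 0, 8.5]

```text
t: 4.97
tool_pos: [0.4413, 0.0618, 0.1656]
tool_rot: [-1.057, -2.953, 0.003]
contact_force: [0.6, -0.3, 0.6]
opening: 0.0851
```

move_arm:
  increments:
    - [0, 0, -3, 0, 8.5]
    - [-4, 0, -4, 0, 8.5]
    - [-8, 0, -4, 0, 8.5]
    - [-9, 0, -4, 0, 8.5]
    - [-9, 0, -4, 0, 8.5]

```text
t: 5.6
tool_pos: [0.5122, 0.0046, 0.2066]
tool_rot: [-1.059, -2.956, 0.0]
contact_force: [-0.4, -0.1, 0.1]
opening: 0.0851
```

```bash
python3 - <<'E'
from h import *
plan(.536,-.0145,.130,50.5);polar()
t=get_image("top");crop(t,"t3.png",210,155,140,110,5)
s=get_image("side");crop(s,"s3.png",190,120,150,120,5)
d=get_image("wrist");crop(d,"w3.png",0,0,512,384,1.5)
for X in [(.4444,.063,.126),(.536,-.0145,.145),(.536,-.0145,.150)]: print(X,proj(d,X)*1.5)
E
```

```text
t 5.6 pos [0.5122 0.0046 0.2066] yaw 50.6 tilt [-0.002  0.    -1.   ] F [-0.4  -0.15  0.06] q [-0.14 -0.19  1.91  0.    1.42 -1.02] open 0.0851
shift cm [-3.06  0.04  7.66] twist 0.1
r 0.0305 phi 141.26 torq [ 0.   -0.03  0.01]
(0.4444, 0.063, 0.126) [385.98201611  98.99593659]
(0.536, -0.0145, 0.145) [381.67255089 392.5285228 ]
(0.536, -0.0145, 0.15) [381.62788223 398.36944168]
```

View pics/t3.png

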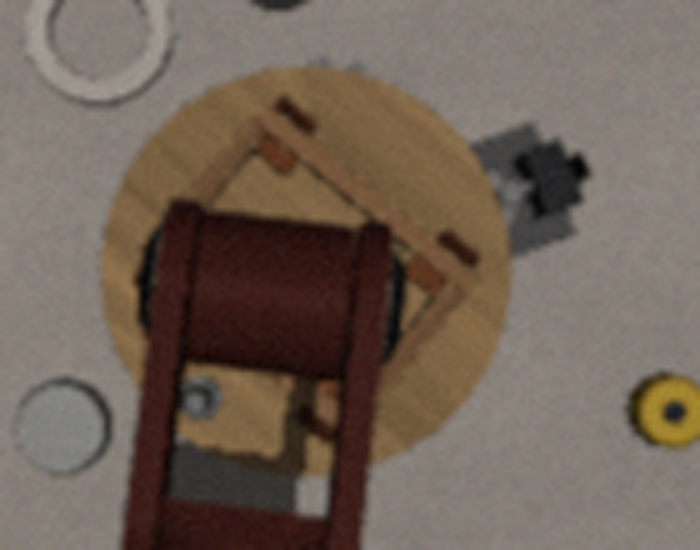

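View pics/s3.png

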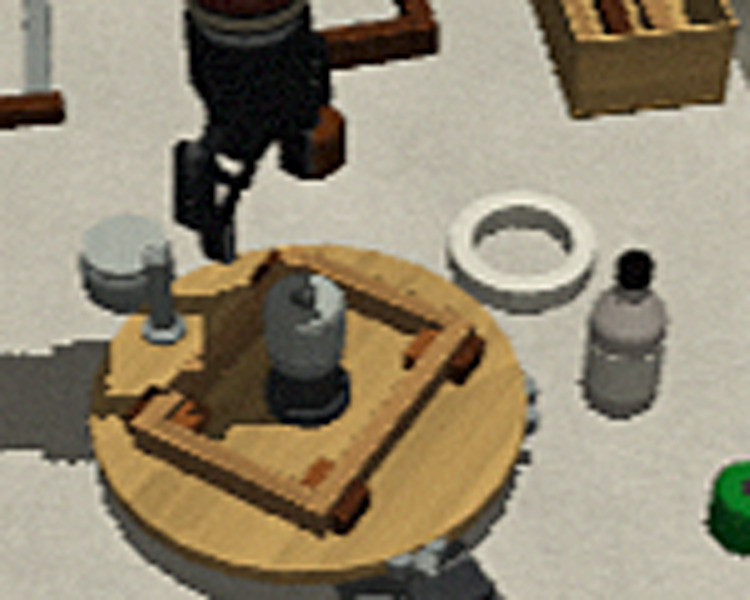

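View pics/w3.png

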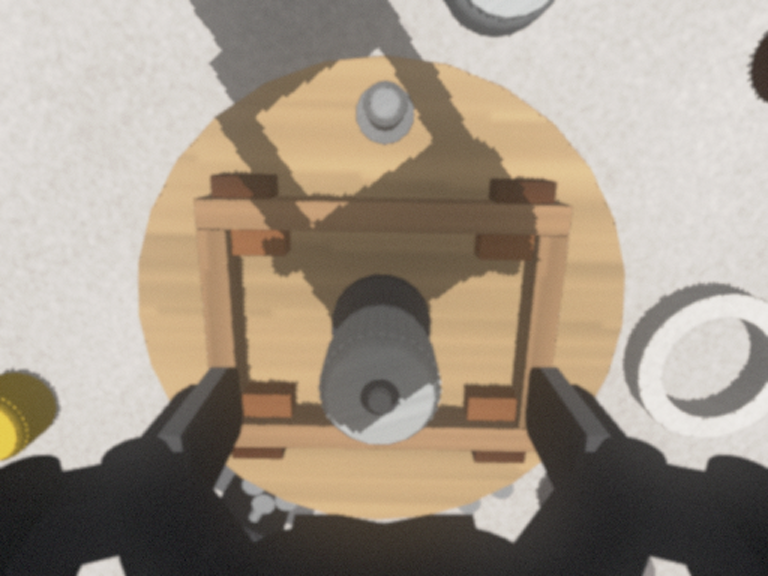

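Board checked: the peg is now at about 140°, 60.8° further on. In the wrist view the spigot tip is at (379,397), where (382,398) was predicted, so it is about 1 mm off. I'll move over the collar and descend.

move_arm:
  increments:
    - [-3.05, -0.1, 0, 0, 8.5]
    - [-3.05, -0.1, 0.5, 0, 8.5]
    - [-3.05, -0.1, 3, 0, 8.5]
    - [-3.05, -0.1, 6, 0, 8.5]
    - [-3.05, -0.1, 7.7, 0, 8.5]

```text
t: 6.38
tool_pos: [0.5337, -0.0144, 0.1282]
tool_rot: [-1.056, -2.955, 0.001]
contact_force: [0.5, -0.2, -0.5]
opening: 0.0849
```

move_arm:
  increments:
    - [0, 0, 0, 0, 8.5]
    - [0, 0, 0, 0, 5]
    - [0, 0, 0, 0, 4.5]
    - [0, 0, 0, 0, 4.5]
    - [0, 0, 0, 0, 4.5]
  newtons: 40

```text
t: 7.0
tool_pos: [0.5367, -0.0156, 0.1322]
tool_rot: [1.058, 2.955, 0.001]
contact_force: [-1.6, -0.1, 6.8]
opening: 0.0532
```

```bash
python3 - <<'E'
from h import *
plan(.536,-.0145,.127,50.5);polar()
s=get_image("side");crop(s,"s4.png",190,120,150,120,5)
E
```

```text
t 7.0 pos [ 0.5367 -0.0156  0.1322] yaw 50.6 tilt [ 0.003 -0.    -1.   ] F [-1.62 -0.1   6.79] q [-0.17 -0.06  1.92  0.    1.27 -1.05] open 0.0532
shift cm [0.12 0.04 0.52] twist 0.1
r 0.0013 phi -59.81 torq [ 0.05  0.1  -0.08]
```

View pics/s4.png

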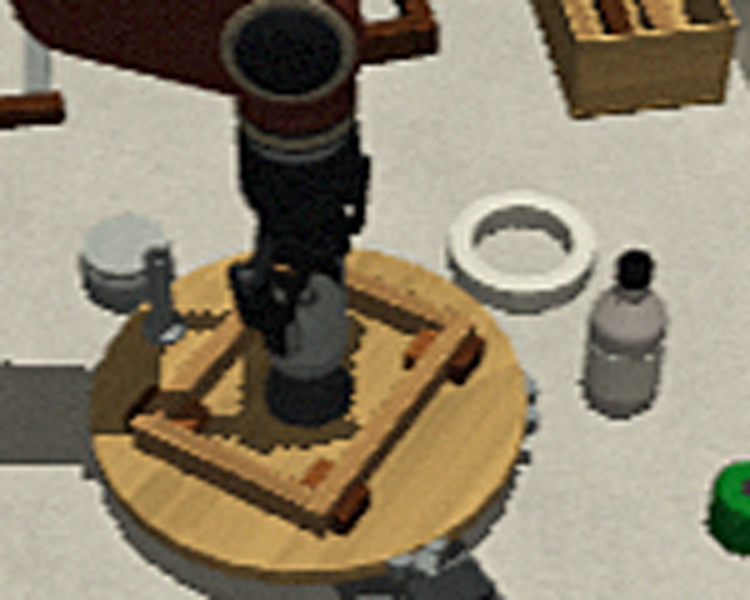

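Gripped at an opening of 53 mm, with the arm already pressing about 7 N down. I'll turn in small steps and watch the height.

move_arm:
  increments:
    - [0, 0, 0.1, 4, 4.5]
    - [0, 0, 0.2, 8, 4.5]
    - [0, 0, 0.2, 12, 4.5]

```text
t: 7.42
tool_pos: [0.5371, -0.0168, 0.132]
tool_rot: [1.362, 2.826, -0.003]
contact_force: [-4.2, -3.6, 12.6]
opening: 0.0532
```

```bash
cat >> h.py <<'E'
def st():
    plan(.5367,-.0156,.1322,50.5);polar()
E
python3 -c "from h import *;st()"
```

```text
t 7.42 pos [ 0.5371 -0.0168  0.132 ] yaw 38.5 tilt [ 0.004 -0.004 -1.   ] F [-4.24 -3.55 12.59] q [-0.17 -0.06  1.92 -0.    1.27 -0.84] open 0.0532
shift cm [ 0.12  0.04 -0.02] twist -12.0
r 0.0025 phi -63.68 torq [-0.72  0.77  0.28]
```

move_arm:
  increments:
    - [0, 0, 0, 4, 4.5]
    - [0, 0, 0, 8, 4.5]
    - [0, 0, 0, 12, 4.5]

```text
t: 7.8
tool_pos: [0.5365, -0.0162, 0.13]
tool_rot: [1.652, 2.668, 0.0]
contact_force: [0.8, -0.8, -2.6]
opening: 0.0533
```

move_arm:
  increments:
    - [0, 0, 0, 4, 4.5]
    - [0, 0, 0, 8, 4.5]

```text
t: 8.05
tool_pos: [0.5357, -0.0157, 0.1281]
tool_rot: [1.835, 2.548, -0.0]
contact_force: [2.6, -1.2, -1.3]
opening: 0.0535
```

```bash
python3 -c "from h import *;st()"
```

```text
t 8.05 pos [ 0.5357 -0.0157  0.1281] yaw 18.5 tilt [ 0.001 -0.001 -1.   ] F [ 2.62 -1.2  -1.28] q [-0.17 -0.05  1.93 -0.    1.27 -0.49] open 0.0535
shift cm [-0.02  0.1  -0.41] twist -32.0
r 0.0013 phi -105.4 torq [-0.36 -0.38  0.07]
```

It dropped 4 mm and the force vanished, so the keyways have met the pins. Pushing down now.

move_arm:
  increments:
    - [0, 0, 0.2, -1, 4.5]
    - [0, 0, 0.5, -1, 4.5]
    - [0, 0, 0.5, -1, 4.5]
  newtons: 60

```text
t: 8.43
tool_pos: [0.5357, -0.0157, 0.1243]
tool_rot: [1.808, 2.568, -0.001]
contact_force: [-2.0, -0.6, 5.9]
opening: 0.0528
```

```bash
python3 -c "from h import *;st()"
```

```text
t 8.43 pos [ 0.5357 -0.0157  0.1243] yaw 19.7 tilt [ 0.    -0.001 -1.   ] F [-2.01 -0.62  5.86] q [-0.17 -0.05  1.93 -0.    1.26 -0.51] open 0.0528
shift cm [-0.03  0.09 -0.79] twist -30.8
r 0.0012 phi -103.36 torq [-0.19  0.32 -0.01]
```

move_arm:
  increments:
    - [0, 0, 0.3, 0, 4.5]
    - [0, 0, 0.6, 0, 4.5]
    - [0, 0, 0.6, 0, 4.5]

```text
t: 8.8
tool_pos: [0.5359, -0.0157, 0.1206]
tool_rot: [1.808, 2.569, -0.001]
contact_force: [-7.5, -0.2, 17.3]
opening: 0.0526
```

move_arm:
  increments:
    - [0, 0, 0.2, 0, 4.5]
    - [0, 0, 0.4, 0, 4.5]
    - [0, 0, 0.4, 0, 4.5]

```text
t: 9.18
tool_pos: [0.5362, -0.0157, 0.1204]
tool_rot: [-1.808, -2.569, 0.002]
contact_force: [-19.8, 1.0, 35.8]
opening: 0.0529
```

```bash
python3 - <<'E'
from h import *
st()
s=get_image("side");crop(s,"s5.png",215,150,75,60,10)
E
```

```text
t 9.18 pos [ 0.5362 -0.0157  0.1204] yaw 19.7 tilt [-0.001 -0.001 -1.   ] F [-19.84   1.02  35.78] q [-0.17 -0.04  1.93 -0.    1.25 -0.51] open 0.0529
shift cm [-0.    0.05 -1.18] twist -30.8
r 0.0012 phi -78.68 torq [ 0.01  3.21 -0.03]
```

View pics/s5.png

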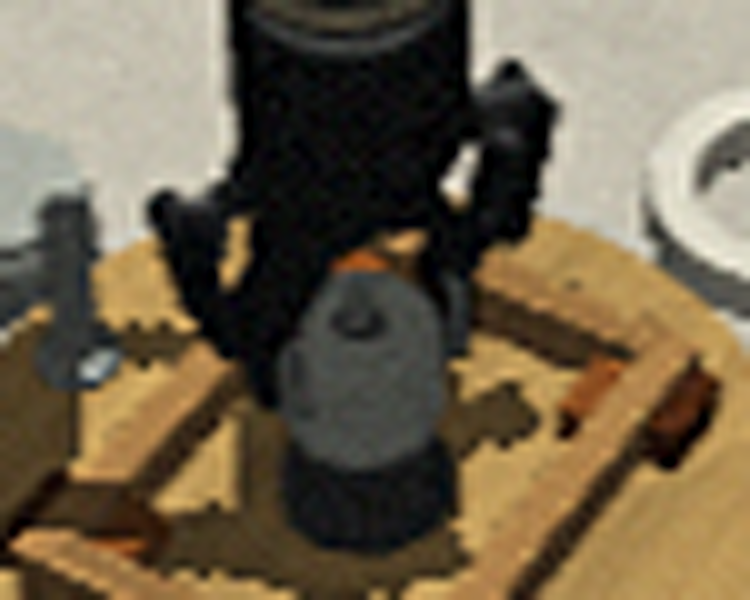

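The collar came down 11.8 mm and the force then rose steeply, so it is on the hard stop. I'll ease to a moderate push and check the collar height and board angle in the pictures.

move_arm:
  increments:
    - [0, 0, -0.2, 0, 4.5]
    - [0, 0, -0.2, 0, 4.5]
    - [0, 0, -0.2, 0, 4.5]

```text
t: 9.6
tool_pos: [0.5361, -0.0157, 0.1205]
tool_rot: [1.808, 2.569, -0.002]
contact_force: [-14.0, 0.5, 25.5]
opening: 0.053
```

```bash
python3 - <<'E'
from h import *
st()
s=get_image("side");t=get_image("top")
cx=np.array([.536,-.0145]);v=np.array([.427,-.967])-cx;v/=np.linalg.norm(v)
P=lambda z,r:((proj(s,[*(cx+v*r),z])+.5-[215,150])*10-.5).round(0)
print("collar underside front: home",P(.093,.027),"6mm up",P(.099,.027),"start",P(.105,.027)," top ctr home",P(.133,0),"start",P(.145,0))
crop(s,"s6.png",215,150,75,60,10)
crop(t,"t6.png",210,155,140,110,5);crop(s,"s6b.png",190,140,150,120,5)
for ph in (139.8,):
    a=np.radians(ph);X=[cx[0]+.12*np.cos(a),cx[1]+.12*np.sin(a),.126]
    print("peg pred side crop", ((proj(s,X)+.5-[190,140])*5-.5).round(1),"top",((proj(t,X)+.5-[210,155])*5-.5).round(1))
E
```

```text
t 9.6 pos [ 0.5361 -0.0157  0.1205] yaw 19.7 tilt [-0.    -0.001 -1.   ] F [-14.05   0.49  25.49] q [-0.17 -0.04  1.93 -0.    1.25 -0.51] open 0.053
shift cm [-0.01  0.06 -1.17] twist -30.8
r 0.0012 phi -86.86 torq [-0.06  2.27  0.03]
collar underside front: home [368. 459.] 6mm up [368. 447.] start [367. 434.]  top ctr home [363. 316.] start [362. 290.]
peg pred side crop [156.8 150.4] top [193.5 403.2]
```

View pics/s6.png

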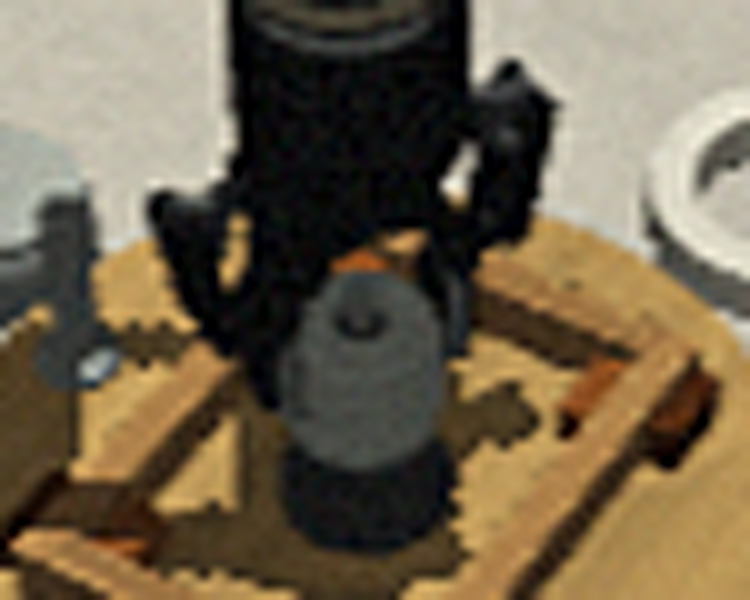

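View pics/t6.png

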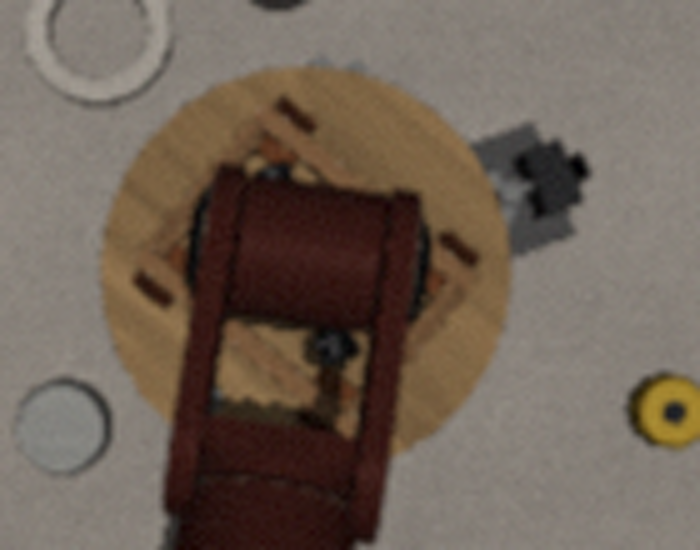

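View pics/s6b.png

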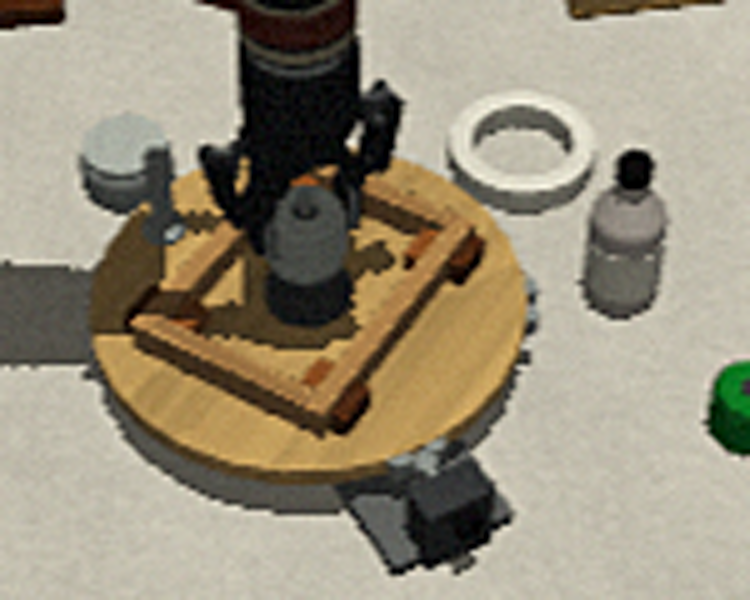

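The collar's top edge has moved down by about 26 crop px, which is 12 mm, and the washer edge by about 12 px, which is 6 mm. The peg is at crop (156,152), where (157,150) was predicted for 60°. The bystanders show at the same pixels as before. Handing in.

```bash
python3 -c "
from station import order
print(order.finish_job())"
```

```text
the job is handed in; nothing more can be done
None
```

I turned the board one click anticlockwise. I then turned the collar about 30° clockwise until it dropped over its pins, and pressed it to its stop. I handed in at about 9.7 s with the gripper still holding it down.

- **Board:** while gripped, the peg had moved about 60.8°. After I let go, the side view showed it within about 2 crop pixels (under 1 mm) of the 60° position.
- **Collar:** the tool came down 11.7 mm from where it first gripped (12 mm expected). The force then rose steeply to 36 N with almost no more travel, which is the hard stop. I eased to about 25 N down (with about 14 N sideways), well above the spring's 12.5 N.
- **Pictures:** the collar's top edge fell about 12 mm. Its visible lower edge fell only about 6 mm. I put that down to the washer being the edge visible at the start, because it sits just below the collar.
- **Disagreement:** edges of the collar read off the last side picture were about 9 crop pixels lower than predicted. That is within the 2–4 mm error of the calibration and my reading, so the height rests mainly on the tool travel and the stop force.
- **Bystanders:** the tape, glue bottle, tin and the yellow and green look-alikes showed no change in the pictures. I did not check the frames, screwdriver or try square again at the end, but the arm never went near them at low height.

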